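Set out the slide-staining line in the drip tray

ROBOT

A 6-joint arm with a two-finger parallel gripper is mounted at the origin on the work surface. World frame = base frame: x ahead of the robot, y to its left, z up, the work surface at z = 0. Lengths are in mm, angles in rad, forces in N, time in s.
With the tool pointing down it reaches from about 350 to 775 mm from the base axis. Payload 7.3 kg.
Tool frame: the origin (TCP) lies at the very end of the fingers, on their centre line; the grasp point (between the pads) lies behind it (bot.grip_point_offset is the z of the grasp point in the tool frame, in mm); z points along the fingers, y is the line along which they close (so a half turn about z gives the same grasp; the last joint's range is limited). The gripper opens to 92 mm and grips with 3 to 60 N. Pads are 19 mm wide; open, the fingers measure 130 mm over their backs; the gripper's body (75 mm by 190 mm) begins 47 mm behind the grasp point.
Start: joints at [1.162, 0.342, 1.524, -0, 1.275, -0.146], TCP at [136.372, 506.999, 226.741] pointing down, gripper open.
Joint ranges: [-2.53, 2.53], [-0.77, 2.02], [0.04, 2.7], [-1, 4.14], [0.28, 2.66], [-3.11, 3.11]. Speed limits (rad/s): [2.57, 2.57, 3.14, 3.14, 3.14, 3.14].

INTERFACE

Orientations are given as [roll, pitch, yaw] about the fixed x, y, z axes, in that order (R = Rz(yaw) Ry(pitch) Rx(roll)).
In Python, from plant import bot gives the robot as it stands. The module is installed in compiled form; this text tells all that it offers.
- The arm moves only by the shell command python3 -m crank 'ROWS'. ROWS is JSON, a list that holds one entry, the list of rows, each a list of 5 numbers: the opening, from 0 (shut) to 1 (fully open), then the shift along the tool's x, y, z in cm, then the turn about the tool's z in degrees. In form: [[[claw, x, y, z, turn], ...]]. A call has exactly 10 rows; each row is the pose to reach, as a shift and turn from the pose commanded when the call began, along the tool's axes at that moment; what a row does not reach only later rows make up. A row lasts 1/10 s, in which the tool goes at most 50 mm and 8.59 degrees, less where a joint would pass 70% of its speed; a pose out of reach is approached as far as the arm can. A call with a gripper value outside its range is refused whole. The fingers move at their own pace and stop on an object; the grip force is fixed at half the most. Time passes only in rows, so rows that repeat a pose let the fingers close, or fill a call up. It gives the time, the measured TCP pose, the force, the opening and the grip force at its end, in the units of the state.
- bot.get_obs(): the state, without advancing time (a new reading comes with each control period).
- bot.capture(name): name is "side" or "top"; returns (picture, depth): 420x560x3 uint8, red, green, blue; 420x560 float32, mm along the optical axis (not along the pixel's ray), 0 where there is no reading.
- bot.calibration(name): a dict with "vertical_fov" (degrees; the focal length in pixels is half the picture's height over the tangent of half this angle, whatever the lens; pixels are square), "cx", "cy" (the principal point, pixels), "rvec" (rotation vector, rad) and "tvec" (3), from world to camera coordinates, as OpenCV has them. Camera axes: x right, y down, z forward; pixel columns grow to the right and rows downward; lengths in mm; the calibration is good to about 2 mm. A picture is of the moment at which its call begins. calibration takes no time and is no camera call.
- bot.close_job(): hands the job in; it is judged then, once.
The state is a dict: "time": time; "joint_positions": joint angles; "dq": joint speeds; "tau": joint torques, N m; "tool_pos": TCP position; "tcp_rot": TCP orientation; "contact_force": force on the tool from outside, world axes, zero at the start; "moment": the same for the moment, N m; "grip_width": finger opening in mm; "finger_force": force on a finger pad.
Only numpy, scipy, OpenCV 4.12 (cv2) and the standard library are available. Lean on these libraries where they do the work, as an engineer would, in place of code of your own. Each camera call takes 0.05 s, during which the arm holds its last target. There are 200 camera calls.

TASK

Set out the slide-staining line in the drip tray, in working order away from the blue mixer: the fixing jar at the mixer's end, next to it the staining dish, then the rinse beaker, and last the drying rack, all upright in one straight row along the middle of the tray with gaps of about 30 mm between neighbours, the dish and the rack lengthways along the tray. Lay the cover squarely on the staining dish so that it closes it completely. Set the glass jar and beaker down gently without dropping or knocking them over, and leave the flask, the dropper bottle and the slide box where they are.

Things in the scene. Friction and masses are not known exactly. Their poses are not given: they have to be found in the camera images.
- tray: Shallow stainless-steel drip tray lying fixed on the bench in front of the robot, 150 x 430 mm, rim 12 mm high, wall 4 mm; its inner floor is 4 mm above the bench. Origin: centre of its underside; y axis along its length (to the robot's left), x axis across it (away from the robot), z up. Empty at the start.
- mixer: Blue tube mixer with a sloping control panel and a round grey foam head holding three microtubes, about 270 x 160 mm, 155 mm high; fixed, on the bench beyond one end of the tray: sometimes the left end, sometimes the right. Origin: centre of its underside. A pale box (lamp supply, 180 mm high) stands at the other end.
- jar: Fixing jar: Coplin jar, upright, with a square ribbed glass body 42 mm wide on a round foot 58 mm across, and a white round screw cap 46 mm across and 20 mm high (80 to 100 mm above its underside), shut tight: lift it by the cap. About 170 g. Origin: centre of its underside. z up.
- dish: Staining dish: open rectangular white plastic trough, 56 mm wide (its x axis) by 84 mm long (its y axis), 50 mm high, walls 4 mm, grooves inside. About 140 g. Origin: centre of its underside. z up.
- lid: Cover of the staining dish: flat white plastic plate 68 mm (x) by 96 mm (y), 4 mm thick, lying on the bench; in its middle an upright bar grip 12 mm wide (x), 40 mm long (y), reaching from 4 to 22 mm above the underside. It simply lies on the dish's rim (no locating edge), overhanging 6 mm all round. About 60 g. Origin: centre of its underside. z up.
- beaker: Rinse beaker: small empty glass beaker, open, 50 mm across (52 at the rim), 70 mm high, a spout at its y side. About 60 g. Origin: centre of its underside. 
- rack: Drying rack: low grey plastic slide rack with two toothed combs along its long sides, 56 mm wide (x) by 90 mm long (y), 40 mm high, outer faces flat. About 130 g. Origin: centre of its underside. z up.
- flask: Stoppered conical glass flask, 64 mm across the foot, 114 mm high: not part of the job. Origin: centre of its underside. 
- dropper: Brown dropper bottle, 36 mm across, 95 mm high with its rubber bulb: not part of the job. Origin: centre of its underside. 
- slidebox: Closed cardboard box of slides, 56 x 84 mm, 32 mm high: not part of the job. Origin: centre of its underside. 
Things that resemble listed ones, but are neither listed nor needed, are in the scene too. Leave any pink, red or turquoise look-alike of the rack alone.

How it is judged:
By the outcome, as a careful person would: the job done as asked, in the order asked, and still so for the second after the job is handed in, with the robot touching nothing.
It also fails if it takes over 128 s, if anything falls off the work surface, if the arm or the gripper's body presses on something with over 40 N, if the wrist force passes 120 N, or if a joint passes its speed limit or range.

## Working session

There is one attempt and no reset: what is moved stays moved. The work goes in short steps, Python scripts to look and compute and a shell command to move; the robot and the scene stay as the last step left them, time stands still between calls to the robot, and variables do not carry over. Pictures are saved under pics/ and viewed, at most 14 in all, crops included, and the job is handed in when it is done.

```bash
mkdir -p pics; cat > h.py <<'E'
import numpy as np, cv2
from plant import bot
def snap(name,fn=None):
    p,d=bot.capture(name)
    if fn: cv2.imwrite('pics/'+fn,cv2.cvtColor(p,cv2.COLOR_RGB2BGR))
    c=bot.calibration(name); f=p.shape[0]/2/np.tan(np.radians(c['vertical_fov'])/2)
    v,u=np.indices(d.shape); P=np.dstack([(u-c['cx'])/f*d,(v-c['cy'])/f*d,d])
    R=cv2.Rodrigues(np.array(c['rvec'],float))[0]
    W=(P-np.array(c['tvec']).ravel())@R
    W[d==0]=np.nan
    return p,d,W
E
python3 - <<'E'
from h import *
print(bot.get_obs(), bot.grip_point_offset)
for n in('top','side'):
    p,d,W=snap(n,n+'0.png'); np.savez(n+'0.npz',p=p,W=W); print(n,bot.calibration(n),(d==0).mean())
E
```

```text
{'time': 0.0, 'joint_positions': array([ 1.16196811e+00,  3.42729691e-01,  1.52499892e+00, -1.32490932e-05,
        1.27539227e+00, -1.46021129e-01]), 'dq': array([ 1.18643448e-04,  1.47546219e-03, -6.81040979e-04,  2.29115134e-03,
        7.97516971e-05,  1.81216620e-03]), 'tau': array([ 3.82552080e-04, -4.31232512e+01, -2.44226682e+01,  7.18720886e-02,
        5.58517501e-02, -1.05313893e-04]), 'tool_pos': array([136.22432339, 506.60692027, 226.04765918]), 'tcp_rot': array([-3.14007885e+00, -2.09826515e-04,  2.87878927e+00]), 'contact_force': array([0.02225405, 0.01953679, 0.10783221]), 'moment': array([ 0.02711816, -0.02158026,  0.00085231]), 'finger_force': 0.0, 'grip_width': 91.8369459060827} -18.8
top {'vertical_fov': 54.20257521857536, 'cx': 278.4619361912606, 'cy': 212.45297104787133, 'rvec': array([ 2.15568277, -2.19827865,  0.05217911]), 'tvec': array([  38.61185477,  423.50255217, 1527.60670992])} 0.004141156462585034
side {'vertical_fov': 56.24919493557891, 'cx': 279.8352631800074, 'cy': 205.471775739742, 'rvec': array([ 0.11951974, -2.79209269,  1.37135148]), 'tvec': array([ 435.92978804,   57.49691256, 1305.55213639])} 0.004009353741496599
```

View pics/top0.png

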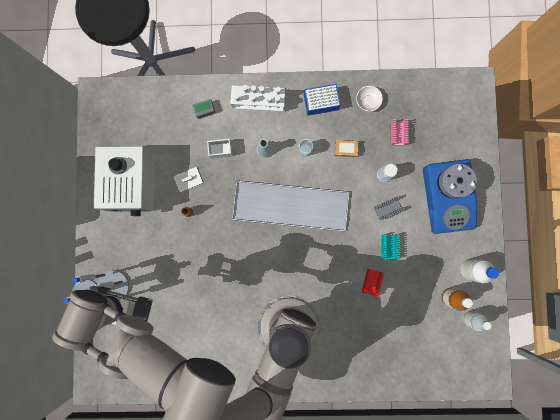

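View pics/side0.png

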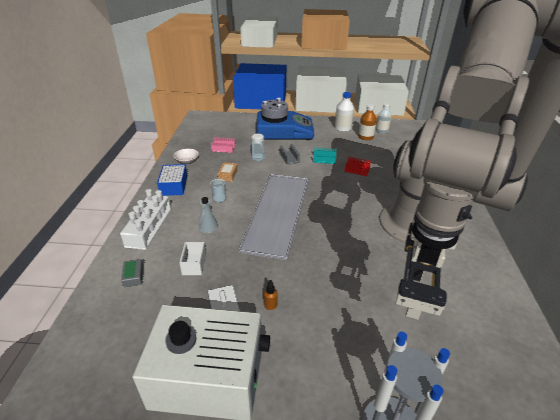

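Top view: mixer is on the right (452,195), so jar end = right end of the tray (293,205). Jar (387,172), rack (390,208), beaker (306,147), dish (219,148), lid (188,180); slide box (346,148), flask (264,148) and dropper (187,211) stay put. The side view agrees.

```bash
cat >> h.py <<'E'
def cloud(Ws,c,r,z0,z1):
    out=[]
    for W in Ws:
        w=W.reshape(-1,3); w=w[~np.isnan(w[:,0])]
        m=(np.hypot(w[:,0]-c[0],w[:,1]-c[1])<r)&(w[:,2]>z0)&(w[:,2]<z1); out.append(w[m])
    return out
def rect(w):
    (cx,cy),(a,b),t=cv2.minAreaRect(w[:,:2].astype(np.float32))
    if a>b: a,b,t=b,a,t+90      # t: direction of short side, deg in world
    t=(t+90)%180-90
    return np.round([cx,cy,a,b,t],1)
E
python3 - <<'E'
from h import *
T=np.load('top0.npz');S=np.load('side0.npz');Ws=[T['W'],S['W']]
px=dict(jar=(387,172),rack=(390,208),beaker=(306,147),dish=(219,148),lid=(188,180),flask=(264,148),slidebox=(346,148),dropper=(187,211),tray=(292,205),mixer=(452,195))
rng=dict(jar=(60,110,75),rack=(15,48,70),beaker=(20,80,50),dish=(20,60,65),lid=(2.5,30,70),flask=(20,130,50),slidebox=(15,45,60),dropper=(15,110,40),tray=(7,18,240),mixer=(40,200,200))
for k,(u,v) in px.items():
    q=np.nanmedian(T['W'][v-3:v+4,u-3:u+4].reshape(-1,3),axis=0)
    print(k,'pt',q.round(0))
    a,b,r=rng[k]
    for n,w in zip('TS',cloud(Ws,q,r,a,b)):
        if len(w)>5: print('  ',n,len(w),'rect',rect(w),'z',np.percentile(w[:,2],[5,50,95]).round(1),'med',np.median(w,0).round(0))
E
python3 - <<'E'
import cv2,numpy as np
a=cv2.imread('pics/top0.png')[120:240,160:420]; cv2.imwrite('pics/topc.png',cv2.resize(a,None,fx=3,fy=3,interpolation=cv2.INTER_CUBIC))
E
```

```text
jar pt [ 555. -360.   99.]
   T 180 rect [ 561.2 -373.3   45.1   47.2   -2.8] z [ 68.2  98.3 104.4] med [ 559. -368.   98.]
   S 148 rect [ 560.9 -366.    45.3   48.7   -2. ] z [ 63.2  89.5 101.1] med [ 558. -356.   89.]
rack pt [ 433. -389.    9.]
   T 153 rect [ 432.6 -380.    55.6   90.8   23.8] z [19.8 37.6 45.2] med [ 432. -379.   38.]
   S 153 rect [ 430.5 -378.1   57.3   99.4   23.9] z [16.6 31.8 40.3] med [ 430. -373.   32.]
beaker pt [673. -79.   5.]
   T 114 rect [663.4 -76.1  49.7  50.1  43.9] z [23.1 56.2 73.6] med [669. -74.  56.]
   S 260 rect [661.7 -73.8  52.2  53.4 -34.1] z [24.9 51.1 69.4] med [660. -60.  51.]
dish pt [677. 254.   4.]
   T 192 rect [670.8 247.7  57.5  84.9   5.5] z [22.7 44.1 54.4] med [671. 250.  44.]
   S 459 rect [670.  249.   57.8  88.1   5.1] z [22.4 39.3 50.8] med [670. 254.  39.]
lid pt [555. 371.  12.]
   T 478 rect [556.3 371.  134.  136.6  55.2] z [ 2.7  5.3 19.6] med [557. 373.   5.]
   S 498 rect [554.6 359.9 106.2 119.7  62.7] z [ 2.8  4.4 21. ] med [557. 373.   4.]
flask pt [655.  77.  69.]
   T 180 rect [661.9  76.7  45.3  53.4   8.8]
[... 274 characters left out ...]
 660.4 -227.    57.5   88.6   -4.6] z [17.7 30.8 34. ] med [ 659. -216.   31.]
dropper pt [433. 365.  56.]
   T 91 rect [432.8 372.4  32.8  34.9  -1.5] z [24.6 52.1 90.6] med [432. 367.  52.]
   S 277 rect [433.2 378.9  29.4  34.  -81.6] z [19.7 49.5 87.7] med [432. 383.  50.]
tray pt [452. -21.   5.]
   T 1444 rect [456.2 -14.  458.2 466.3  45.8] z [ 7.1  8.9 14.7] med [453. -14.   9.]
   S 508 rect [508.8 -32.9 350.4 450.8 -17.9] z [ 7.2 10.3 14.9] med [479.  50.  10.]
mixer pt [ 464. -575.  134.]
   T 3255 rect [ 460.4 -528.9  254.4  303.2    6.2] z [ 46.5  77.  141.5] med [ 468. -583.   77.]
   S 1435 rect [ 459.9 -533.5  251.8  283.4    6.7] z [ 44.4  76.5 138.7] med [ 485. -550.   77.]
```

View pics/topc.png

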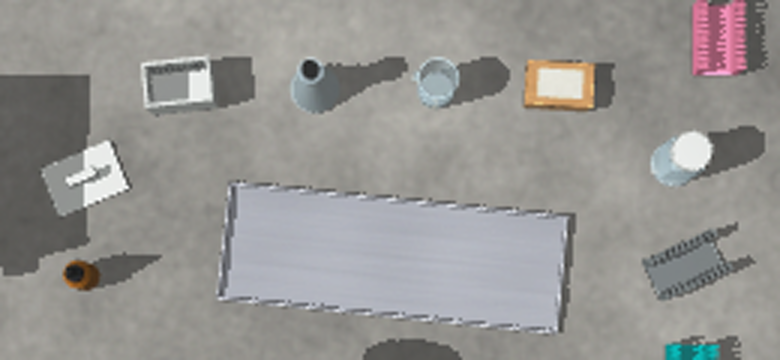

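Crop: tray corners at (232,181),(575,214),(557,333),(218,298). The lid's corners are (40,167),(108,141),(131,187),(60,217), with the bar up its middle; the beaker spout is on the left (+y).

```bash
cat >> h.py <<'E'
def onplane(name,uv,z):
    c=bot.calibration(name); f=210/np.tan(np.radians(c['vertical_fov'])/2)
    R=cv2.Rodrigues(np.array(c['rvec'],float))[0]; o=-R.T@np.array(c['tvec']).ravel()
    uv=np.atleast_2d(np.array(uv,float)); r=np.c_[(uv[:,0]-c['cx'])/f,(uv[:,1]-c['cy'])/f,np.ones(len(uv))]@R
    return (o+r*((z-o[2])/r[:,2])[:,None])[:,:2]
def go(x,y,z,closedir):
    """shift (cm, tool axes) and turn (deg) from here to TCP x,y,z with closing axis at closedir deg in world"""
    s=bot.get_obs(); yaw=s['tcp_rot'][2]; p=s['tool_pos']
    d=np.array([x,y,z])-p; c,n=np.cos(yaw),np.sin(yaw)
    t=np.degrees(yaw)-(closedir+90); t=(t+90)%180-90
    print('shift cm',np.round([d@[c,n,0],d@[n,-c,0],-d[2]],0+1)/10*1.0 if 0 else np.round(np.array([d@[c,n,0],d@[n,-c,0],-d[2]])/10,2),'turn',round(t,1),'q',s['joint_positions'].round(2),'t',s['time'])
E
python3 - <<'E'
from h import *
T=np.load('top0.npz');S=np.load('side0.npz')
c=np.array([(232,181),(575,214),(557,333),(218,298)])/3+[160,120]-.33
P=onplane('top',c,12); print('tray',P.round(0).tolist(),rect(P), P.mean(0))
c=np.array([(40,167),(108,141),(131,187),(60,217)])/3+[160,120]-.33
P=onplane('top',c,4); print('lid',P.round(0).tolist(),rect(P))
for n,w in zip('TS',cloud([T['W'],S['W']],(556,372),45,11,26)): print('bar',n,len(w),rect(w),w.mean(0))
# tray edges by depth: rim & floor points in side/top, colour mask
for n,D in(('T',T),('S',S)):
    W=D['W'];w=W.reshape(-1,3); m=cv2.inRange(D['p'],(130,130,150),(210,210,225)).reshape(-1)>0
    m&=(np.abs(w[:,2]-7)<12)&(np.abs(w[:,0]-452)<110)&(np.abs(w[:,1]+15)<235)
    print(n,m.sum(),rect(w[m]),w[m].mean(0))
    m=(cv2.inRange(D['p'],(190,190,190),(255,255,255)).reshape(-1)>0)|(w[:,2]>11)
    m&=np.hypot(w[:,0]-556,w[:,1]-372)<65; m&=w[:,2]<30
    print('lid',m.sum(),rect(w[m]))
    i=np.nan_to_num(np.abs(w[:,2]-4)<7)
go(670.4,248.4,130,5.3)
E
python3 - <<'E'
import cv2,numpy as np
a=cv2.imread('pics/side0.png')[150:320,180:340]; cv2.imwrite('pics/sidec.png',cv2.resize(a,None,fx=3.5,fy=3.5,interpolation=cv2.INTER_CUBIC))
E
```

```text
tray [[551.0, 185.0], [500.0, -246.0], [351.0, -219.0], [403.0, 205.0]] [451.4 -20.4 150.9 435.1  -7. ] [451.19626008 -18.50015693]
lid [[576.0, 432.0], [607.0, 344.0], [547.0, 315.0], [511.0, 406.0]] [561.1 373.3  69.6  98.   21.5]
bar T 45 [554.2 378.2  51.7  55.3  25.5] [557.64370788 375.95345555  18.38745597]
bar S 68 [558.3 376.4  11.7  43.3  21.4] [557.60881873 379.04349752  20.11762318]
T 4572 [467.2 -23.  206.1 454.9  -3.5] [457.077833   -26.5169854    4.32550788]
lid 225 [563.5 368.9  69.3  80.   21.2]
S 114 [448.8 -14.6 146.9 438.1  -7.1] [445.33831713  15.44126566  10.63349084]
lid 316 [563.3 363.2  65.8  71.5  21.8]
shift cm [-58.29 -11.06   9.61] turn 69.6 q [ 1.16  0.34  1.52 -0.    1.28 -0.15] t 0.1
```

View pics/sidec.png

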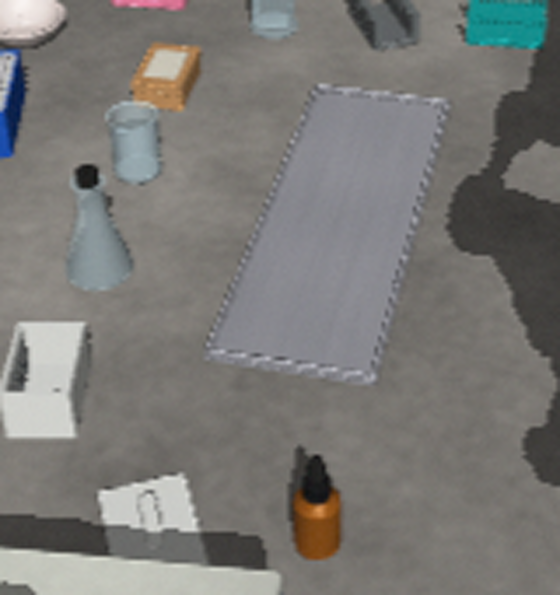

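```bash
python3 -m crank '[[[0.85,-5.8,-1.1,0.5,8],[0.85,-10.4,-2,1,16],[0.85,-15,-2.9,1,24],[0.85,-19.6,-3.7,1,32],[0.85,-24,-4.6,1,40],[0.85,-28.7,-5.5,1,47],[0.85,-33.3,-6.3,1,54],[0.85,-38,-7.2,1,61],[0.85,-42.5,-8.1,1,66],[0.85,-47,-9,1,69.6]]]'
python3 - <<'E'
from h import *
c=np.array([(317,88),(449,101),(376,381),(207,356)])/3.5+[180,150]-.35
P=onplane('side',c,12); print('tray',P.round(0).tolist(),rect(P),P.mean(0))
go(670.4,248.4,75,5.3)
E
```

```text
time: 1.1
tool_pos: [568.2, 296.8, 216.2]
tcp_rot: [-3.141, 0.0, 1.66]
contact_force: [0.4, 0.9, 0.9]
grip_width: 78.1
finger_force: 0.0
tray [[493.0, -226.0], [348.0, -214.0], [399.0, 214.0], [545.0, 197.0]] [446.4  -8.7 146.8 431.4  -6.7] [446.12365381  -7.54812454]
shift cm [-5.73  9.74 14.12] turn -0.2 q [0.36 0.57 1.19 0.   1.39 0.27] t 1.1
```

```bash
python3 -m crank '[[[0.85,-3,5,5,0],[0.85,-5.7,9.7,10,0],[0.85,-5.7,9.7,12,0],[0.85,-5.7,9.7,14.1,0],[0.85,-5.7,9.7,16,0],[0.85,-5.7,9.7,18,0],[0.85,-5.7,9.7,19,0],[0.85,-5.7,9.7,20,0],[0.85,-5.7,9.7,20,0],[0.85,-5.7,9.7,20,0]]]'
python3 - <<'E'
from h import *
go(670.4,248.4,16,5.3)
for n,z in(('top',4),('side',4)):
    D=np.load(n+'0.npz'); p=D['p'].astype(int); m=((p[...,2]-p[...,0]>8)&(p[...,0]>90)).astype(np.uint8)
    k,l,s,_=cv2.connectedComponentsWithStats(cv2.morphologyEx(m,cv2.MORPH_OPEN,np.ones((2,2),np.uint8)))
    i=l[205,292] if n=='top' else l[213,278]
    v,u=np.where(l==i); P=onplane(n,np.c_[u,v],z); print(n,s[i],rect(P),P.mean(0))
E
```

```text
time: 2.1
tool_pos: [669.1, 250.5, 17.5]
tcp_rot: [3.14, -0.0, 1.664]
contact_force: [0.8, 0.9, 0.1]
grip_width: 78.1
finger_force: 0.0
shift cm [-0.22  0.11  0.15] turn 0.1 q [0.25 0.88 1.15 0.   1.11 0.16] t 2.1
top [ 236  183  114   48 4147] [446.5 -23.7 147.2 418.8  -7.1] [447.52225094 -24.35756375]
side [     0      0    560    420 232004] [  375.5 -1506.2  4349.3  6027.7   -82.7] [ 468.31965974 -412.05389879]
```

```bash
python3 -m crank '[[[0.85,-0.2,0.1,0.15,0],[0.85,-0.2,0.1,0.15,0],[0.4,-0.2,0.1,0.15,0],[0.4,-0.2,0.1,0.15,0],[0.4,-0.2,0.1,0.15,0],[0.4,-0.2,0.1,0.15,0],[0.4,-0.2,0.1,0.15,0],[0.4,-0.2,0.1,0.15,0],[0.4,-0.2,0.1,0.15,0],[0.4,-0.2,0.1,0.15,0]]]'
cat >> h.py <<'E'
TC=np.array([448.,-16.]); TY=-7.
def slot(s,x=0):
    a=np.radians(TY); return TC+s*np.array([-np.sin(a),np.cos(a)])+x*np.array([np.cos(a),np.sin(a)])
E
python3 - <<'E'
from h import *
x,y=slot(-56); print(x,y); go(x,y,105,TY)
E
```

```text
time: 3.1
tool_pos: [670.1, 248.5, 15.5]
tcp_rot: [3.141, -0.0, 1.664]
contact_force: [0.0, 0.8, 1.4]
grip_width: 55.9
finger_force: 30.0
441.17531676931173 -71.58258449191403
shift cm [-29.73 -25.78  -8.95] turn 12.3 q [0.25 0.88 1.15 0.   1.11 0.15] t 3.1
```

```bash
python3 -m crank '[[[0.4,0,0,-2,0],[0.4,0,0,-5,0],[0.4,0,0,-9,0],[0.4,-3,-2.6,-10,2],[0.4,-6.5,-5.6,-10,4],[0.4,-10,-8.7,-10,6],[0.4,-13.5,-11.7,-10,8],[0.4,-17,-14.7,-10,10],[0.4,-20.5,-17.8,-10,12],[0.4,-24,-20.8,-10,12.3]]]'
python3 - <<'E'
from h import *
x,y=slot(-56); go(x,y,25,TY)
E
```

```text
time: 4.1
tool_pos: [483.3, -11.1, 115.0]
tcp_rot: [-3.141, -0.0, 1.449]
contact_force: [1.2, -1.4, -1.4]
grip_width: 55.9
finger_force: 30.0
shift cm [-6.52 -3.45  9.  ] turn 0.0 q [-0.18  0.39  1.79 -0.    0.96 -0.06] t 4.1
```

```bash
python3 -m crank '[[[0.4,-3.5,-1.9,0,0],[0.4,-6.5,-3.5,0,0],[0.4,-6.5,-3.5,3,0],[0.4,-6.5,-3.5,6,0],[0.4,-6.5,-3.5,8,0],[0.4,-6.5,-3.5,8.8,0],[0.4,-6.5,-3.5,9.2,0],[0.4,-6.5,-3.5,9.5,0],[0.4,-6.5,-3.5,9.6,0],[0.4,-6.5,-3.5,9.6,0]]]'
python3 - <<'E'
from h import *
print(bot.get_obs()['contact_force'])
x,y=slot(-56); go(x,y,19.5,TY)
E
```

```text
time: 5.1
tool_pos: [443.0, -70.3, 19.7]
tcp_rot: [3.141, 0.0, 1.45]
contact_force: [-0.4, -0.5, -1.6]
grip_width: 56.1
finger_force: 30.0
[-0.38221527 -0.52211745 -1.56541035]
shift cm [-0.15 -0.16  0.02] turn 0.1 q [-0.33  0.51  1.97  0.    0.66 -0.21] t 5.1
```

```bash
python3 -m crank '[[[0.4,-0.1,-0.1,0.1,0],[0.4,-0.1,-0.1,0.15,0],[0.85,-0.1,-0.1,0.15,0],[0.85,-0.1,-0.1,0.15,0],[0.85,-0.1,-0.1,0.15,0],[0.85,-0.1,-0.1,0.15,0],[0.85,-0.1,-0.1,-2,0],[0.85,-0.1,-0.1,-5,0],[0.85,-0.1,-0.1,-9,0],[0.7,-0.1,-0.1,-13,0]]]'
python3 - <<'E'
from h import *
go(558.5,376,120,21.5)
E
```

```text
time: 6.1
tool_pos: [440.9, -71.0, 150.3]
tcp_rot: [-3.14, -0.0, 1.449]
contact_force: [0.7, -1.0, 0.6]
grip_width: 74.1
finger_force: 0.0
shift cm [45.79  6.25  3.03] turn -28.5 q [-0.33  0.29  1.84  0.    1.02 -0.21] t 6.1
```

```bash
python3 -m crank '[[[0.5,4.6,0.6,0,-4],[0.5,9.2,1.2,0,-8],[0.5,13.8,1.9,0,-12],[0.5,18.4,2.5,0,-16],[0.5,23,3.1,0,-20],[0.5,27.6,3.8,0,-24],[0.5,32.2,4.4,1,-28.5],[0.5,36.8,5,2,-28.5],[0.5,41.4,5.6,3,-28.5],[0.5,45.8,6.2,3,-28.5]]]'
python3 - <<'E'
from h import *
go(558.5,376,30,21.5)
for n in('side','top'):
    p,d,W=snap(n,n+'1.png'); np.savez(n+'1.npz',p=p,W=W)
    w=W.reshape(-1,3)
    for q in cloud([W],(441,-71),60,35,65): print(n,'dish',len(q),rect(q))
    w=cloud([W],(558,376),70,-5,30)[0]
    b=w[(w[:,2]>15)&(np.hypot(w[:,0]-558,w[:,1]-376)<30)]
    if len(b)>4: print('bar',len(b),rect(b))
i=cv2.imread('pics/side1.png')[150:320,180:360]; cv2.imwrite('pics/side1c.png',cv2.resize(i,None,fx=3.5,fy=3.5,interpolation=cv2.INTER_CUBIC))
E
```

```text
time: 7.1
tool_pos: [557.6, 377.5, 117.0]
tcp_rot: [-3.138, 0.0, 1.947]
contact_force: [2.3, -0.3, 0.2]
grip_width: 45.7
finger_force: 0.0
shift cm [-0.17  0.03  8.7 ] turn 0.1 q [ 0.48  0.71  1.21 -0.    1.23  0.11] t 7.1
side dish 214 [440.7 -68.2  56.4  90.5  -7.2]
bar 62 [558.4 376.3  11.5  40.4  21.6]
top dish 105 [441.9 -71.5  56.8  84.5  -6.7]
bar 18 [562.8 365.9  10.8  22.6  12.5]
```

View pics/side1c.png

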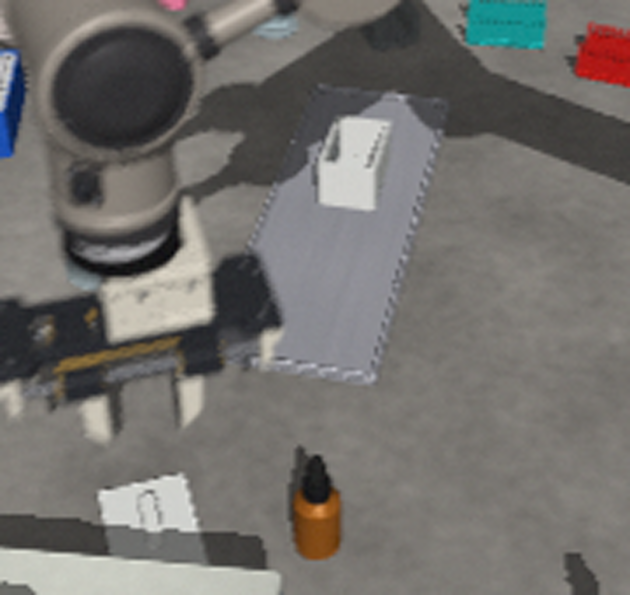

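Side crop: the dish stands upright in the tray and central (352,165); the lid's bar is under the open fingers (150,508). Going down onto it.

```bash
python3 -m crank '[[[0.5,-0.15,0,4,0],[0.5,-0.15,0,8,0],[0.5,-0.15,0,10,0],[0.5,-0.15,0,10.8,0],[0.5,-0.15,0,11.1,0],[0.5,-0.15,0,11.1,0],[0,-0.15,0,11.1,0],[0,-0.15,0,11.1,0],[0,-0.15,0,11.1,0],[0,-0.15,0,11.1,0]]]'
python3 -m crank '[[[0,0,0,0,0],[0,0,0,0,0],[0,0,0,-1,0],[0,0,0,-3,0],[0,0,0,-6,0],[0,0,0,-9,0],[0,0,0,-12,0],[0,0,0,-12,0],[0,0,0,-12,0],[0,0,0,-12,0]]]'
python3 - <<'E'
from h import *
go(441.3,-70.6,120,-7)
for n in('side','top'):
    p,d,W=snap(n,n+'2.png'); np.savez(n+'2.npz',p=p,W=W)
E
```

```text
time: 8.2
tool_pos: [559.2, 374.8, 8.8]
tcp_rot: [3.141, -0.0, 1.947]
contact_force: [0.3, 0.1, -1.3]
grip_width: 18.3
finger_force: 0.0
time: 9.2
tool_pos: [558.2, 374.2, 127.0]
tcp_rot: [-3.139, 0.0, 1.947]
contact_force: [0.6, 1.3, -1.1]
grip_width: 11.8
finger_force: 30.0
shift cm [-37.08 -27.21   0.7 ] turn 28.5 q [0.48 0.7  1.2  0.   1.24 0.1 ] t 9.2
```

View pics/side2.png

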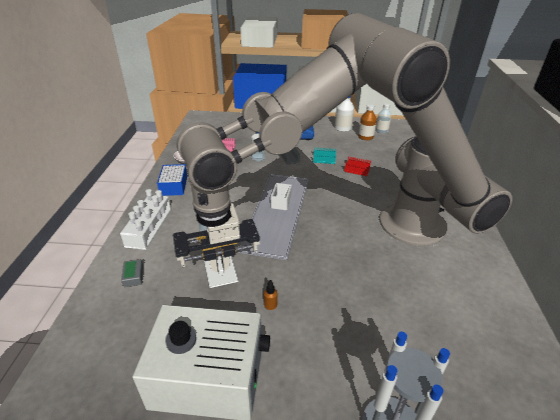

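```bash
python3 -m crank '[[[0,-4,-3,0,4],[0,-8,-6,0,8],[0,-12,-9,0,12],[0,-16,-12,0,16],[0,-20,-15,0,20],[0,-24,-17.7,0,24],[0,-28,-20.6,0,28.5],[0,-32,-23.5,0,28.5],[0,-36,-26.5,0,28.5],[0,-37,-27.3,0,28.5]]]'
python3 - <<'E'
from h import *
go(441,-72.7,75,-7)
E
```

```text
time: 10.3
tool_pos: [439.4, -73.3, 127.7]
tcp_rot: [-3.14, 0.001, 1.445]
contact_force: [-0.6, 0.5, -0.1]
grip_width: 11.7
finger_force: 30.0
shift cm [0.08 0.15 5.27] turn -0.2 q [-0.34  0.32  1.87 -0.    0.95 -0.21] t 10.3
```

```bash
python3 -m crank '[[[0,0.1,0.15,2,0],[0,0.1,0.15,4,0],[0,0.1,0.15,5.3,0],[0,0.1,0.15,5.8,0],[0,0.1,0.15,6.1,0],[0,0.1,0.15,6.3,0],[0,0.1,0.15,6.45,0],[0,0.1,0.15,6.55,0],[0,0.1,0.15,6.55,0],[0,0.1,0.15,6.55,0]]]'
python3 - <<'E'
from h import *
go(441,-72.7,61,-7)
for n in('side','top'):
    p,d,W=snap(n,n+'3.png')
i=cv2.imread('pics/side3.png')[150:250,220:370]; cv2.imwrite('pics/side3c.png',cv2.resize(i,None,fx=5,fy=5,interpolation=cv2.INTER_CUBIC))
E
```

```text
time: 11.3
tool_pos: [442.7, -69.0, 62.9]
tcp_rot: [3.141, -0.0, 1.449]
contact_force: [0.1, -0.0, -1.5]
grip_width: 11.5
finger_force: 30.0
shift cm [-0.39 -0.12  0.19] turn 0.0 q [-0.33  0.42  1.94  0.    0.78 -0.2 ] t 11.3
```

View pics/side3c.png

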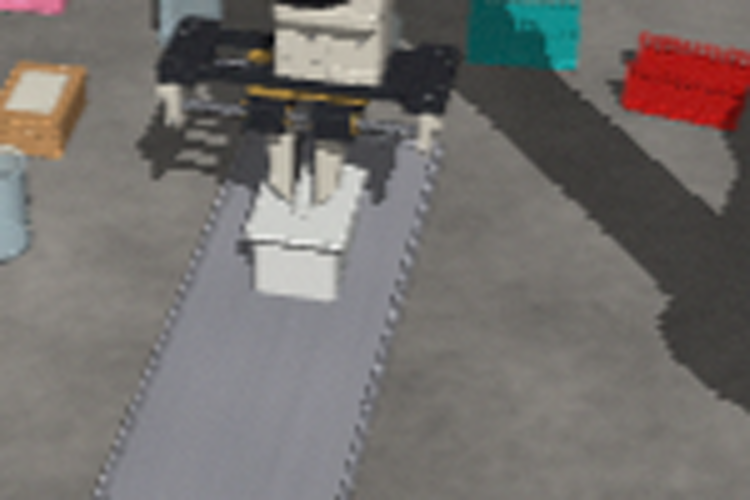

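Side crop: the lid is held level just over the dish (300,235). Nudging it 4 mm along, then releasing.

```bash
python3 -m crank '[[[0,-0.35,-0.1,0,0],[0,-0.35,-0.1,0.1,0],[0,-0.35,-0.1,0.15,0],[0,-0.35,-0.1,0.2,0],[0,-0.35,-0.1,0.2,0],[0,-0.35,-0.1,0.2,0],[0.3,-0.35,-0.1,0.2,0],[0.3,-0.35,-0.1,0.2,0],[0.3,-0.35,-0.1,0.2,0],[0.3,-0.35,-0.1,0.2,0]]]'
python3 -m crank '[[[0.3,0,0,-1,0],[0.3,0,0,-3,0],[0.4,0,0,-6,0],[0.85,0,0,-9,0],[0.85,-1,0,-9,0],[0.85,-4,0,-9,0],[0.85,-8,0,-9,0],[0.85,-12,0,-9,0],[0.85,-16,0,-9,0],[0.85,-20,0,-9,0]]]'
python3 - <<'E'
from h import *
for n in('side','top'):
    p,d,W=snap(n,n+'4.png'); np.savez(n+'4.npz',p=p,W=W)
    for z0,z1 in((20,50),(52,66),(66,85)):
        for q in cloud([W],(441,-71),70,z0,z1): 
            if len(q)>5: print(n,z0,len(q),rect(q),np.median(q[:,2]))
    q=cloud([W],(431.5,-379),70,15,48)[0]
    if len(q)>5: print(n,'rack',len(q),rect(q))
i=cv2.imread('pics/side4.png')[110:230,230:380]; cv2.imwrite('pics/side4c.png',cv2.resize(i,None,fx=5,fy=5,interpolation=cv2.INTER_CUBIC))
go(431.5,-379,130,23.8)
E
```

```text
time: 12.4
tool_pos: [441.1, -72.3, 60.5]
tcp_rot: [-3.141, -0.0, 1.449]
contact_force: [-0.4, -0.4, -0.2]
grip_width: 27.2
finger_force: 0.0
time: 13.4
tool_pos: [416.2, -272.5, 150.5]
tcp_rot: [-3.141, -0.0, 1.449]
contact_force: [0.8, 0.1, 0.2]
grip_width: 77.5
finger_force: 0.0
side 20 119 [425.2 -49.1  46.6  89.7 -45.8] 34.536889603719494
side 52 298 [439.4 -70.7  68.5 104.3  -6.7] 57.53897163129955
side 66 33 [439.  -70.2  11.1  41.   -6.6] 74.72988308229645
side rack 154 [ 431.6 -378.5   57.8   99.8   24.4]
top 52 435 [440.5 -72.4  67.4  96.   -7. ] 58.64940832656403
top 66 42 [429.  -72.2  32.4  39.7  -1.2] 75.02885819827708
shift cm [-10.1    2.82   2.04] turn -31.0 q [-0.74  0.37  1.71 -0.    1.06 -0.61] t 13.5
```

View pics/side4c.png

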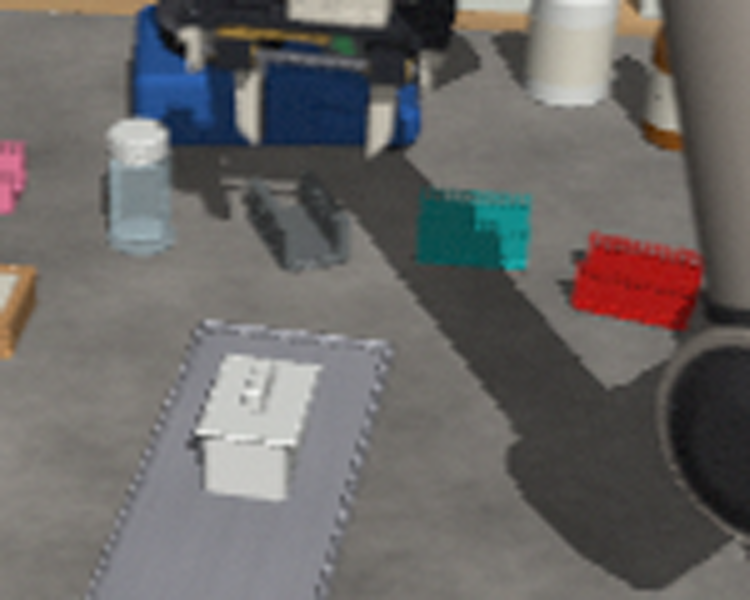

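Side crop: the lid sits squarely on the dish (260,395). The jar cap is too close to the rack for the gripper's body, so the jar goes first.

```bash
python3 - <<'E'
from h import *
for k in('0','4'):
  for n in('top','side'):
    D=np.load(n+k+'.npz'); W=D['W'];p=D['p']; w=W.reshape(-1,3)
    for nm,m in(('cap>92',(w[:,2]>92)),('white',(p.reshape(-1,3).min(1)>200)&(w[:,2]>70))):
        m=m&(np.hypot(w[:,0]-561,w[:,1]+370)<45)&(w[:,2]<115); 
        if m.sum()>5:
            (cx,cy),r=cv2.minEnclosingCircle(w[m][:,:2].astype(np.float32)); print(n,k,nm,m.sum(),round(cx,1),round(cy,1),round(r,1),rect(w[m]),w[m].mean(0).round(1))
go(561,-370,180,0)
E
```

```text
top 0 cap>92 133 562.5 -373.2 23.8 [ 562.3 -371.7   44.2   45.1  -45.4] [ 561.8 -371.7   99.9]
top 0 white 126 562.1 -372.1 22.5 [ 561.9 -372.3   42.    42.7  -39.6] [ 561.8 -371.4   99.7]
side 0 cap>92 66 559.7 -368.0 25.6 [ 560.8 -365.6   44.8   45.5   12.3] [ 559.9 -365.9   98.3]
side 0 white 26 559.3 -362.8 20.3 [ 555.3 -364.6   30.9   35.4   27.8] [ 555.6 -357.8   97.6]
top 4 cap>92 134 562.4 -372.0 24.6 [ 561.7 -370.9   44.4   45.1  -48.5] [ 562.1 -371.5   99.9]
top 4 white 124 562.7 -371.2 23.6 [ 560.9 -371.7   42.7   44.4   41.5] [ 562.1 -371.6   99.7]
side 4 cap>92 62 561.6 -369.9 24.3 [ 562.5 -369.8   40.9   47.2   36.6] [ 560.  -366.8   98.5]
side 4 white 15 555.7 -358.8 13.1 [ 554.8 -356.7   14.    25.1  -57.5] [ 554.5 -355.9   96.6]
shift cm [-7.58 15.56 -2.96] turn -7.2 q [-0.74  0.37  1.71 -0.    1.06 -0.61] t 13.5
```

```bash
python3 -m crank '[[[0.85,-1.5,3,-3,-4],[0.85,-3.5,7,-3,-7],[0.85,-5.5,11,-3,-7],[0.85,-7.6,15.6,-3,-7],[0.85,-7.6,15.6,-3,-7],[0.85,-7.6,15.6,0,-7],[0.85,-7.6,15.6,3,-7],[0.85,-7.6,15.6,4,-7],[0.85,-7.6,15.6,4,-7],[0.85,-7.6,15.6,4,-7]]]'
python3 - <<'E'
from h import *
go(561.5,-370.5,72,0)
E
```

```text
time: 14.5
tool_pos: [563.0, -365.2, 112.1]
tcp_rot: [3.14, 0.001, 1.572]
contact_force: [0.0, -0.1, 0.2]
grip_width: 78.0
finger_force: 0.0
shift cm [-0.53 -0.15  4.01] turn 0.1 q [-0.69  0.7   1.23  0.    1.21 -0.69] t 14.5
```

```bash
python3 -m crank '[[[0.85,-0.5,-0.15,0,0],[0.85,-0.5,-0.15,1.5,0],[0.85,-0.5,-0.15,3,0],[0.85,-0.5,-0.15,4,0],[0.85,-0.5,-0.15,4,0],[0.85,-0.5,-0.15,4,0],[0.3,-0.5,-0.15,4,0],[0.3,-0.5,-0.15,4,0],[0.3,-0.5,-0.15,4,0],[0.3,-0.5,-0.15,4,0]]]'
python3 -m crank '[[[0.3,0,0,0,0],[0.3,0,0,0,0],[0.3,0,0,0,0],[0.3,0,0,0,0],[0.3,0,0,-1,0],[0.3,0,0,-2.5,0],[0.3,0,0,-4,0],[0.3,0,0,-5.5,0],[0.3,0,0,-6,0],[0.3,0,0,-6,0]]]'
python3 - <<'E'
from h import *
x,y=slot(-160);print(x,y); go(x,y,132,-7)
E
```

```text
time: 15.5
tool_pos: [561.2, -370.2, 71.0]
tcp_rot: [3.141, 0.0, 1.572]
contact_force: [-1.0, 0.2, -0.3]
grip_width: 51.0
finger_force: 0.0
time: 16.5
tool_pos: [561.4, -370.5, 132.2]
tcp_rot: [3.14, 0.001, 1.572]
contact_force: [-0.1, -0.2, -2.5]
grip_width: 45.4
finger_force: 30.0
428.5009050551764 -174.80738426261152
shift cm [ 19.58 -13.28   0.02] turn 7.0 q [-0.7   0.69  1.2   0.    1.25 -0.7 ] t 16.5
```

```bash
python3 -m crank '[[[0.3,1,-0.7,0,0],[0.3,3,-2,0,1],[0.3,5.5,-3.7,0,2],[0.3,8,-5.4,0,3],[0.3,10.5,-7.1,0,4],[0.3,13,-8.8,0,5],[0.3,15.5,-10.5,0,6],[0.3,17.5,-11.9,0,7],[0.3,19,-12.9,0,7],[0.3,19.6,-13.3,0,7]]]'
python3 -m crank '[[[0.3,0,0,0,0],[0.3,0,0,0,0],[0.3,0,0,1,0],[0.3,0,0,2.5,0],[0.3,0,0,3.5,0],[0.3,0,0,4.2,0],[0.3,0,0,4.6,0],[0.3,0,0,4.8,0],[0.3,0,0,4.9,0],[0.3,0,0,4.9,0]]]'
python3 - <<'E'
from h import *
x,y=slot(-160); go(x,y,75.1,-7)
E
```

```text
time: 17.5
tool_pos: [426.5, -172.7, 130.4]
tcp_rot: [-3.14, -0.001, 1.45]
contact_force: [-1.1, -0.7, -2.2]
grip_width: 45.4
finger_force: 30.0
time: 18.5
tool_pos: [428.1, -174.4, 81.9]
tcp_rot: [3.141, 0.0, 1.449]
contact_force: [-0.0, -0.3, -2.2]
grip_width: 45.5
finger_force: 30.0
shift cm [-0.04  0.04  0.68] turn 0.0 q [-0.55  0.41  1.88  0.    0.84 -0.43] t 18.5
```

```bash
python3 -m crank '[[[0.3,0,0,0.2,0],[0.3,0,0,0.3,0],[0.3,0,0,0.4,0],[0.3,0,0,0.5,0],[0.3,0,0,0.55,0],[0.3,0,0,0.6,0],[0.3,0,0,0.62,0],[0.3,0,0,0.65,0],[0.3,0,0,0.65,0],[0.3,0,0,0.65,0]]]'
python3 - <<'E'
from h import *
go(428.5,-174.8,75,-7)
E
```

```text
time: 19.5
tool_pos: [427.9, -174.3, 75.2]
tcp_rot: [3.142, -0.0, 1.449]
contact_force: [1.2, 0.6, -2.0]
grip_width: 45.3
finger_force: 30.0
shift cm [-0.05  0.06  0.02] turn 0.0 q [-0.55  0.42  1.89  0.    0.83 -0.43] t 19.5
```

```bash
python3 -m crank '[[[0.3,0,0,0.05,0],[0.3,0,0,0.1,0],[0.3,0,0,0.12,0],[0.3,0,0,0.15,0],[0.3,0,0,0.15,0],[0.3,0,0,0.15,0],[0.3,0,0,0.15,0],[0.3,0,0,0.15,0],[0.3,0,0,0.15,0],[0.3,0,0,0.15,0]]]'
```

```text
time: 20.5
tool_pos: [428.2, -174.5, 74.7]
tcp_rot: [3.14, 0.001, 1.449]
contact_force: [-1.8, 1.0, 8.6]
grip_width: 45.6
finger_force: 30.0
```

Contact (about 10 N); release and rise, then on to the rack.

```bash
python3 -m crank '[[[0.3,0,0,-0.05,0],[0.5,0,0,-0.05,0],[0.8,0,0,-0.05,0],[0.8,0,0,-0.05,0],[0.8,0,0,-0.05,0],[0.8,0,0,-0.05,0],[0.8,0,0,-1,0],[0.8,0,0,-3,0],[0.8,0,0,-6,0],[0.8,0,0,-9,0]]]'
python3 - <<'E'
from h import *
go(431.7,-379,165,24)
E
```

```text
time: 21.5
tool_pos: [427.7, -174.1, 165.1]
tcp_rot: [-3.141, -0.0, 1.449]
contact_force: [0.6, -1.0, -0.1]
grip_width: 73.8
finger_force: 0.0
shift cm [-2.029e+01  2.880e+00  1.000e-02] turn -31.0 q [-0.55  0.29  1.78  0.    1.07 -0.43] t 21.5
```

```bash
python3 -m crank '[[[0.85,-4,0.6,0,-7],[0.85,-8,1.2,0,-15],[0.85,-12,1.8,0,-23],[0.85,-16,2.3,0,-31],[0.85,-20.3,2.9,0,-31],[0.85,-20.3,2.9,4,-31],[0.85,-20.3,2.9,8,-31],[0.85,-20.3,2.9,10,-31],[0.85,-20.3,2.9,10,-31],[0.85,-20.3,2.9,10,-31]]]'
python3 - <<'E'
from h import *
go(431.7,-379,10,24)
p,d,W=snap('side','side5.png'); p,d,W=snap('top','top5.png')
i=cv2.imread('pics/side5.png')[110:230,230:380]; cv2.imwrite('pics/side5c.png',cv2.resize(i,None,fx=5,fy=5,interpolation=cv2.INTER_CUBIC))
E
```

```text
time: 22.5
tool_pos: [432.5, -379.6, 64.6]
tcp_rot: [3.141, 0.001, 1.99]
contact_force: [0.6, 0.5, 0.5]
grip_width: 77.9
finger_force: 0.0
shift cm [ 0.09 -0.04  5.46] turn 0.0 q [-0.85  0.6   1.58  0.    0.95 -1.27] t 22.5
```

View pics/side5c.png

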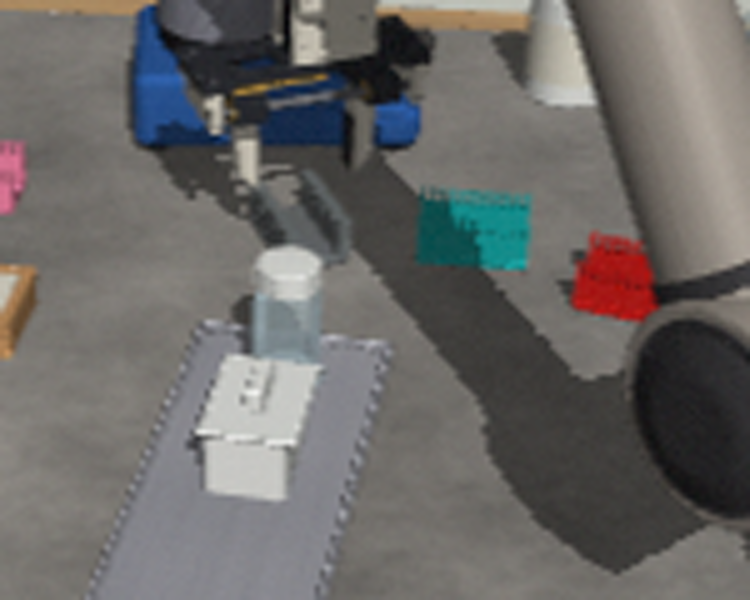

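Side crop: the jar stands upright behind the dish (288,305) and the fingers straddle the grey rack (300,215). Grasp it.

```bash
python3 -m crank '[[[0.85,0.05,0,2,0],[0.85,0.05,0,4,0],[0.85,0.05,0,5.2,0],[0.85,0.05,0,5.4,0],[0.85,0.05,0,5.4,0],[0.4,0.05,0,5.4,0],[0.4,0.05,0,5.4,0],[0.4,0.05,0,5.4,0],[0.4,0.05,0,5.4,0],[0.4,0.05,0,5.4,0]]]'
python3 -m crank '[[[0.4,0,0,0,0],[0.4,0,0,0,0],[0.4,0,0,-2,0],[0.4,0,0,-5,0],[0.4,0,0,-9,0],[0.4,0,0,-13,0],[0.4,0,0,-16,0],[0.4,0,0,-16,0],[0.4,0,0,-16,0],[0.4,0,0,-16,0]]]'
python3 - <<'E'
from h import *
x,y=slot(144);print(x,y); go(x,y,165,-7)
E
```

```text
time: 23.6
tool_pos: [432.2, -379.0, 10.2]
tcp_rot: [3.141, 0.001, 1.99]
contact_force: [0.4, 1.1, 4.6]
grip_width: 55.6
finger_force: 30.0
time: 24.6
tool_pos: [431.2, -378.0, 167.8]
tcp_rot: [-3.141, -0.004, 1.99]
contact_force: [-1.1, 0.3, -1.7]
grip_width: 55.7
finger_force: 30.0
465.5491854503412 126.92664583635036
shift cm [44.71 23.71  0.28] turn 31.0 q [-0.85  0.48  1.47  0.    1.19 -1.27] t 24.6
```

```bash
python3 -m crank '[[[0.4,4.4,2.3,0,4],[0.4,8.8,4.7,0,8],[0.4,13.2,7,0,12],[0.4,17.6,9.3,0,16],[0.4,22,11.7,0,20],[0.4,26.4,14,0,24],[0.4,30.8,16.3,0,28],[0.4,35.2,18.7,0,31],[0.4,39.6,21,0,31],[0.4,43,22.8,0,31]]]'
python3 -m crank '[[[0.4,0,0,0,0],[0.4,0,0,1,0],[0.4,0,0,4,0],[0.4,0,0,7,0],[0.4,0,0,10,0],[0.4,0,0,11,0],[0.4,0,0,12,0],[0.4,0,0,12,0],[0.4,0,0,12,0],[0.4,0,0,12,0]]]'
python3 - <<'E'
from h import *
x,y=slot(144);print(x,y); go(x,y,14.1,-7)
E
```

```text
time: 25.6
tool_pos: [463.7, 109.3, 168.2]
tcp_rot: [-3.138, 0.0, 1.45]
contact_force: [0.9, -0.1, -2.6]
grip_width: 56.0
finger_force: 30.0
time: 26.6
tool_pos: [465.8, 106.7, 50.7]
tcp_rot: [3.139, -0.0, 1.449]
contact_force: [0.2, 1.2, -0.7]
grip_width: 55.7
finger_force: 30.0
465.5491854503412 126.92664583635036
shift cm [ 2.   -0.27  3.66] turn 0.0 q [0.06 0.49 1.87 0.   0.78 0.19] t 26.6
```

```bash
python3 -m crank '[[[0.4,1.2,-0.2,1,0],[0.4,2,-0.25,2,0],[0.4,2,-0.25,2.8,0],[0.4,2,-0.25,3.2,0],[0.4,2,-0.25,3.4,0],[0.4,2,-0.25,3.5,0],[0.4,2,-0.25,3.6,0],[0.4,2,-0.25,3.65,0],[0.4,2,-0.25,3.65,0],[0.4,2,-0.25,3.65,0]]]'
python3 - <<'E'
from h import *
x,y=slot(144);print(x,y); go(x,y,14.1,-7)
E
```

```text
time: 27.6
tool_pos: [464.9, 126.8, 14.2]
tcp_rot: [3.141, -0.0, 1.449]
contact_force: [-3.1, -0.5, 7.9]
grip_width: 55.8
finger_force: 30.0
465.5491854503412 126.92664583635036
shift cm [0.02 0.06 0.01] turn 0.0 q [0.11 0.56 1.89 0.   0.7  0.23] t 27.6
```

```bash
python3 -m crank '[[[0.6,0,0,0,0],[0.85,0,0,0,0],[0.85,0,0,0,0],[0.85,0,0,0,0],[0.85,0,0,-2,0],[0.85,0,0,-6,0],[0.85,0,0,-10,0],[0.85,0,0,-14,0],[0.85,0,0,-15,0],[0.85,0,0,-15,0]]]'
python3 - <<'E'
from h import *
for k in('0','1'):
  for n in('top','side'):
    W=np.load(n+k+'.npz')['W']
    for z0,z1 in((20,80),(50,80)):
        q=cloud([W],(662.5,-75),45,z0,z1)[0]
        if len(q)>5:print(n,k,z0,len(q),rect(q),np.round(cv2.minEnclosingCircle(q[:,:2].astype(np.float32))[0],1))
go(662.5,-75,165,0)
E
```

```text
time: 28.6
tool_pos: [465.8, 127.0, 164.7]
tcp_rot: [3.138, -0.001, 1.449]
contact_force: [0.2, 0.6, -0.5]
grip_width: 78.4
finger_force: 0.0
top 0 20 114 [663.4 -76.1  49.7  50.1  43.9] [663.6 -73.3]
top 0 50 68 [663.2 -76.4  49.5  49.9 -54.9] [663.6 -73.3]
side 0 20 260 [661.7 -73.8  52.2  53.4 -34.1] [659.5 -73.4]
side 0 50 135 [661.9 -72.6  48.3  54.7  13.6] [660.5 -73.1]
top 1 20 112 [663.4 -75.2  50.   50.2  25.7] [664.1 -73.4]
top 1 50 65 [664.3 -75.8  49.3  50.6 -39.6] [664.1 -73.4]
shift cm [-17.67  21.97  -0.03] turn -7.0 q [0.11 0.33 1.73 0.   1.08 0.23] t 28.6
```

```bash
python3 -m crank '[[[0.85,-3,3.7,0,-3],[0.85,-6,7.4,0,-7],[0.85,-9,11.1,0,-7],[0.85,-12,14.8,0,-7],[0.85,-15,18.5,0,-7],[0.85,-17.7,22,0,-7],[0.85,-17.7,22,2,-7],[0.85,-17.7,22,5,-7],[0.85,-17.7,22,7,-7],[0.85,-17.7,22,7,-7]]]'
python3 - <<'E'
from h import *
go(663,-75,26,0)
p,d,W=snap('side','side6.png')
i=cv2.imread('pics/side6.png')[140:290,180:340]; cv2.imwrite('pics/side6c.png',cv2.resize(i,None,fx=4,fy=4,interpolation=cv2.INTER_CUBIC))
go(663,-75,26,0)
E
```

```text
time: 29.6
tool_pos: [658.6, -75.0, 87.0]
tcp_rot: [-3.131, -0.002, 1.571]
contact_force: [-0.0, 0.5, 0.0]
grip_width: 78.6
finger_force: 0.0
shift cm [-0.    0.44  6.1 ] turn 0.0 q [-0.23  0.72  1.27  0.    1.16 -0.23] t 29.6
shift cm [0.01 0.3  6.36] turn 0.0 q [-0.23  0.72  1.27  0.    1.16 -0.23] t 29.65
```

View pics/side6c.png

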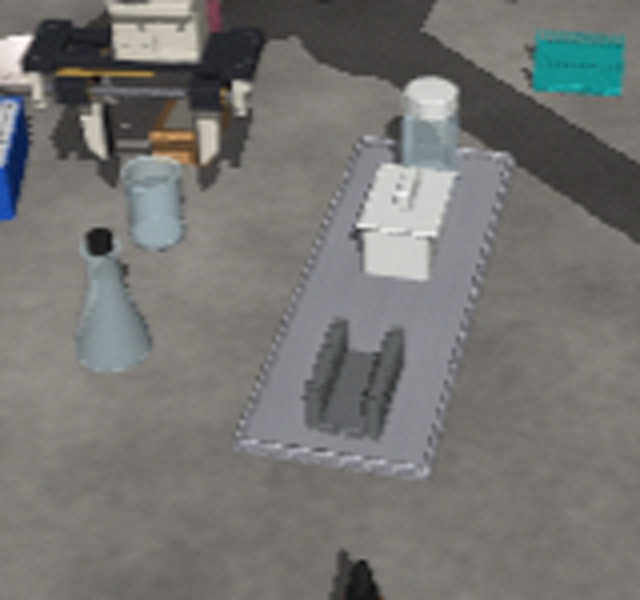

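Side crop: the rack lies lengthways in the tray (350,385) and the fingers are above the beaker (155,200). Grasp the beaker.

```bash
python3 -m crank '[[[0.85,0,0,0,0],[0.85,0,0.05,1,0],[0.85,0,0.05,3,0],[0.85,0,0.05,5,0],[0.85,0,0.05,6.3,0],[0.85,0,0.05,6.8,0],[0.85,0,0.05,6.8,0],[0.85,0,0.05,6.8,0],[0.6,0,0.05,6.8,0],[0.45,0,0.05,6.8,0]]]'
python3 -m crank '[[[0.45,0,0,0,0],[0.45,0,0,0,0],[0.45,0,0,0,0],[0.45,0,0,0,0],[0.45,0,0,-1,0],[0.45,0,0,-3,0],[0.45,0,0,-6,0],[0.45,0,0,-9,0],[0.45,0,0,-11,0],[0.45,0,0,-11,0]]]'
python3 - <<'E'
from h import *
x,y=slot(44);print(x,y); go(x,y,137,-7)
for n in('top','side'):
    p,d,W=snap(n,n+'7.png'); np.savez(n+'7.npz',p=p,W=W)
    for nm,c,r,a,b in(('jarcap',slot(-160),45,88,115),('lid',slot(-56),62,50,66),('rack',slot(144),65,20,48)):
        q=cloud([W],c,r,a,b)[0]
        if len(q)>5:print(n,nm,len(q),rect(q))
a=cv2.imread('pics/top7.png')[165:245,222:362]; a=cv2.resize(a,None,fx=5,fy=5,interpolation=cv2.INTER_CUBIC); cv2.imwrite('pics/top7c.png',a)
E
```

```text
time: 30.65
tool_pos: [662.8, -75.6, 26.1]
tcp_rot: [3.14, 0.0, 1.572]
contact_force: [0.4, 0.1, 0.2]
grip_width: 66.6
finger_force: 0.0
time: 31.65
tool_pos: [664.2, -75.8, 139.6]
tcp_rot: [3.134, 0.002, 1.572]
contact_force: [0.2, -1.0, -0.2]
grip_width: 50.0
finger_force: 29.9
453.3622511098265 27.67203067221817
shift cm [ 10.37 -21.07   0.26] turn 7.0 q [-0.23  0.67  1.21  0.    1.25 -0.23] t 31.65
top jarcap 139 [ 428.7 -176.3   44.4   45.4   60.3]
top lid 98 [ 435.7 -110.3   20.6   66.6   79.7]
top rack 78 [467.  123.6  50.3  88.5  -8.4]
side jarcap 113 [ 427.1 -173.9   44.3   44.6   30.8]
side lid 305 [439.  -71.8  68.   99.8  -7.2]
side rack 243 [462.7 125.9  57.   96.1  -7. ]
```

View pics/top7c.png

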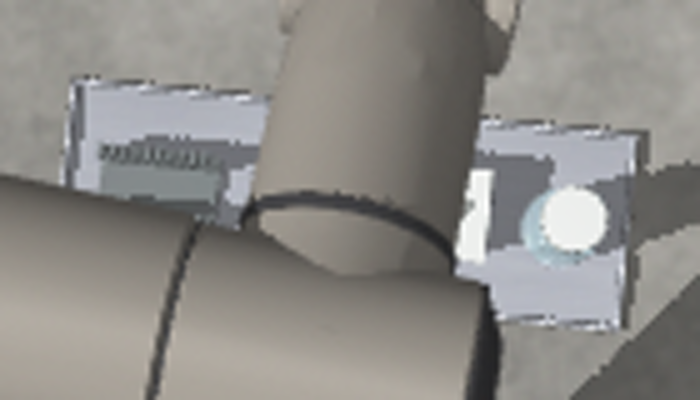

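Top crop: jar at the mixer's end (570,220), rack at the other (160,180), the middle hidden by the arm. Bringing the beaker over.

```bash
python3 -m crank '[[[0.45,0.5,-1,0,0],[0.45,2,-4,0,1],[0.45,3.5,-7,0,3],[0.45,5,-10,0,5],[0.45,6.5,-13,0,7],[0.45,8,-16,0,7],[0.45,9.2,-18.5,0,7],[0.45,10,-20.2,0,7],[0.45,10.4,-21.1,0,7],[0.45,10.4,-21.1,0,7]]]'
python3 -m crank '[[[0.45,0,0,0,0],[0.45,0,0,1,0],[0.45,0,0,3,0],[0.45,0,0,5,0],[0.45,0,0,7,0],[0.45,0,0,8.5,0],[0.45,0,0,9,0],[0.45,0,0,9.3,0],[0.45,0,0,9.3,0],[0.45,0,0,9.3,0]]]'
python3 - <<'E'
from h import *
x,y=slot(44);print(x,y); go(x,y,30,-7)
E
```

```text
time: 32.75
tool_pos: [450.0, 28.8, 134.5]
tcp_rot: [-3.139, -0.0, 1.45]
contact_force: [0.1, -0.5, -1.3]
grip_width: 50.3
finger_force: 29.9
time: 33.75
tool_pos: [451.8, 28.3, 42.7]
tcp_rot: [3.14, -0.0, 1.449]
contact_force: [0.3, 0.1, -0.0]
grip_width: 49.6
finger_force: 29.9
453.3622511098265 27.67203067221817
shift cm [-0.04  0.16  1.27] turn 0.0 q [-0.11  0.47  1.95  0.    0.73  0.01] t 33.75
```

```bash
python3 -m crank '[[[0.45,0,0.1,0.3,0],[0.45,0,0.1,0.6,0],[0.45,0,0.1,0.8,0],[0.45,0,0.1,0.95,0],[0.45,0,0.1,1.05,0],[0.45,0,0.1,1.12,0],[0.45,0,0.1,1.18,0],[0.45,0,0.1,1.24,0],[0.45,0,0.1,1.28,0],[0.45,0,0.1,1.28,0]]]'
python3 - <<'E'
from h import *
x,y=slot(44); print(bot.get_obs()['contact_force'][2]); go(x,y,30,-7)
E
```

```text
time: 34.75
tool_pos: [452.2, 28.3, 29.4]
tcp_rot: [3.142, -0.0, 1.449]
contact_force: [0.6, 0.2, -1.4]
grip_width: 50.1
finger_force: 29.9
-1.3982398972984893
shift cm [-0.05  0.12 -0.06] turn 0.0 q [-0.11  0.49  1.95  0.    0.69  0.01] t 34.75
```

```bash
python3 -m crank '[[[0.45,0,0,0.03,0],[0.45,0,0,0.06,0],[0.45,0,0,0.09,0],[0.45,0,0,0.12,0],[0.45,0,0,0.12,0],[0.45,0,0,0.12,0],[0.45,0,0,0.12,0],[0.45,0,0,0.12,0],[0.45,0,0,0.12,0],[0.45,0,0,0.12,0]]]'
```

```text
time: 35.75
tool_pos: [452.5, 28.3, 29.0]
tcp_rot: [3.141, -0.0, 1.449]
contact_force: [-1.6, -0.3, 9.2]
grip_width: 49.5
finger_force: 30.0
```

Contact; release, rise and swing clear to look.

```bash
python3 -m crank '[[[0.45,0,0,-0.05,0],[0.6,0,0,-0.05,0],[0.8,0,0,-0.05,0],[0.8,0,0,-0.05,0],[0.8,0,0,-0.05,0],[0.8,0,0,-0.05,0],[0.8,0,0,-2,0],[0.8,0,0,-5,0],[0.8,0,0,-9,0],[0.8,0,0,-13,0]]]'
python3 -m crank '[[[0.8,4,0,-4,0],[0.8,8,0,-6,0],[0.8,12,0,-6,0],[0.8,16,0,-6,0],[0.8,20,0,-6,0],[0.8,24,0,-6,0],[0.8,28,-2,-6,0],[0.8,31,-4,-6,0],[0.8,34,-6,-6,0],[0.8,36,-8,-6,0]]]'
python3 - <<'E'
from h import *
for n in('top','side'):
    p,d,W=snap(n,n+'8.png'); np.savez(n+'8.npz',p=p,W=W)
    for nm,c,r,a,b in(('jarcap',slot(-160),45,88,115),('lid',slot(-56),62,50,66),('beaker',slot(44),40,20,80),('rack',slot(144),65,20,48)):
        q=cloud([W],c,r,a,b)[0]
        if len(q)>5:print(n,nm,len(q),rect(q))
a=cv2.imread('pics/top8.png')[165:245,222:362]; a=cv2.resize(a,None,fx=5,fy=5,interpolation=cv2.INTER_CUBIC); cv2.imwrite('pics/top8c.png',a)
i=cv2.imread('pics/side8.png')[140:290,180:340]; cv2.imwrite('pics/side8c.png',cv2.resize(i,None,fx=4,fy=4,interpolation=cv2.INTER_CUBIC))
E
```

```text
time: 36.75
tool_pos: [451.7, 28.3, 159.3]
tcp_rot: [-3.14, -0.0, 1.449]
contact_force: [2.1, 1.3, -0.0]
grip_width: 73.4
finger_force: 0.0
time: 37.75
tool_pos: [415.4, 397.2, 217.8]
tcp_rot: [-3.141, -0.0, 1.45]
contact_force: [0.9, -0.1, 0.0]
grip_width: 73.5
finger_force: 0.0
top jarcap 139 [ 428.9 -176.8   44.4   45.6   63.3]
top lid 441 [440.5 -72.1  67.8  95.8  -7.2]
top beaker 71 [451.7  28.9  48.3  49.6  37.2]
top rack 147 [464.  124.7  56.4  89.1  -7.5]
side rack 87 [461.2 134.   51.9  77.   -7.4]
```

View pics/top8c.png

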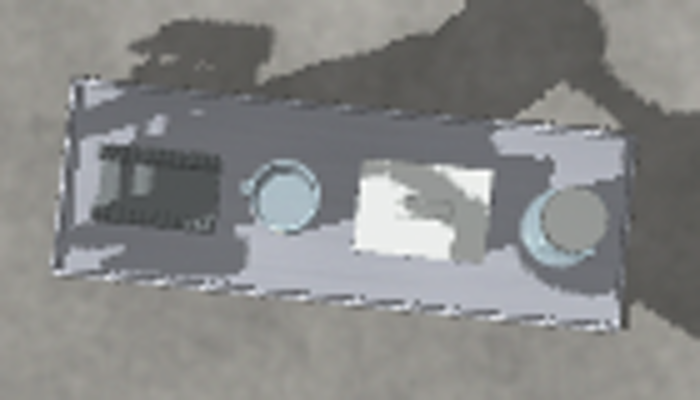

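View pics/side8c.png

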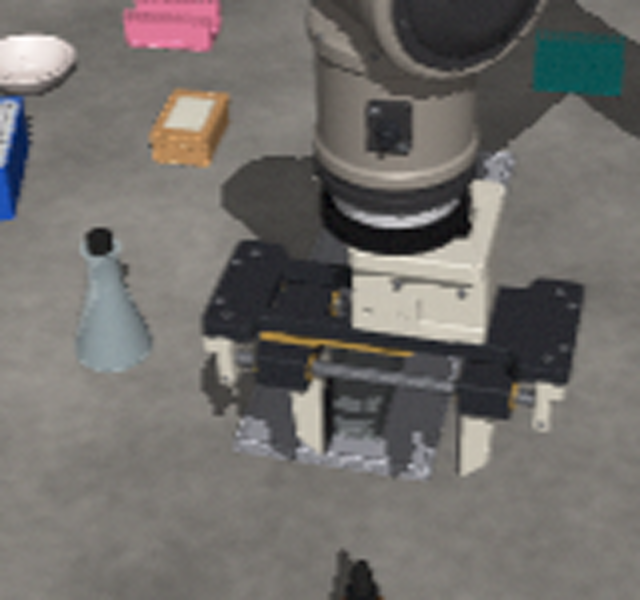

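```bash
python3 - <<'E'
from h import *
c=np.array([(74,77),(636,131),(628,329),(54,273)])/5+[222,165]-.4
P=onplane('top',c,14); print(P.round(0).tolist(),rect(P),P.mean(0))
# line fits: long-edge gradient maxima, sub-pixel, on gray of the initial image
g=cv2.GaussianBlur(cv2.cvtColor(np.load('top0.npz')['p'],cv2.COLOR_RGB2GRAY).astype(np.float32),(0,0),.8)
for lo in(0,1):
    pts=[]
    for u in range(245,345):
        t=(u-236.4)/112; vt=180+t*11 if lo==0 else 219.5+t*11
        v=np.arange(int(vt)-4,int(vt)+6); gr=np.diff(g[v[0]:v[-1]+2,u]); 
        w=np.abs(gr); w=w*(w>w.max()*.4); pts.append((u,(w*(v+.5)).sum()/w.sum()))
    k=np.polyfit(*np.array(pts).T,1); print(lo,k)
    print(onplane('top',[(u,np.polyval(k,u)) for u in(245,345)],10).round(1))
q=cloud([np.load('top8.npz')['W']],slot(-160),40,5,14)[0]; 
E
```

```text
[[551.0, 187.0], [500.0, -236.0], [352.0, -225.0], [402.0, 204.0]] [451.3 -18.9 149.3 433.   -6.7] [451.31536414 -17.33284129]
0 [1.04104638e-01 1.55811077e+02]
[[ 545.5  155.2]
 [ 497.7 -222. ]]
1 [1.05719748e-01 1.93226525e+02]
[[ 401.8  157.1]
 [ 354.7 -217.7]]
```

```bash
python3 - <<'E'
from h import *
for n,W0,W1 in(('top','0','8'),('side','0','4'),('side','0','7')):
    g=cv2.GaussianBlur(cv2.cvtColor(np.load(n+W0+'.npz')['p'],cv2.COLOR_RGB2GRAY).astype(np.float32),(0,0),.8)
    c=bot.calibration(n); R=np.array(c['rvec']); f=210/np.tan(np.radians(c['vertical_fov'])/2); K=np.array([[f,0,c['cx']],[0,f,c['cy']],[0,0,1.]])
    # profile of image gradient across tray, averaged along its length (world line at z=12, offset x)
    xs=np.arange(-85,86,.5); ss=np.arange(-200,200,2.)
    pr=[]
    for x in xs:
        P=np.array([[*slot(s,x),12] for s in ss]); uv=cv2.projectPoints(P,R,np.array(c['tvec'],float),K,None)[0].reshape(-1,2).astype(np.float32)
        v=cv2.remap(g,uv[:,:1].copy(),uv[:,1:].copy(),cv2.INTER_LINEAR); pr.append(np.median(v))
    G=np.abs(np.gradient(pr)); a=[(x,round(k,1)) for x,k in zip(xs,G) if k>.55*G.max()]; print(n,a)
    W=np.load(n+W1+'.npz')['W']
    q=cloud([W],slot(-56),62,50,66)[0]; 
    if len(q)>200: r=rect(q); print(' lid tray-x',(r[:2]-TC)@[np.cos(np.radians(TY)),np.sin(np.radians(TY))])
E
```

```text
top [(np.float64(-68.0), np.float32(1.5)), (np.float64(-67.5), np.float32(1.5)), (np.float64(-67.0), np.float32(2.3)), (np.float64(-66.5), np.float32(2.3)), (np.float64(-66.0), np.float32(2.3)), (np.float64(-65.5), np.float32(2.2)), (np.float64(-65.0), np.float32(1.8)), (np.float64(-64.5), np.float32(1.8)), (np.float64(-64.0), np.float32(1.8)), (np.float64(-63.5), np.float32(1.8)), (np.float64(-63.0), np.float32(1.6)), (np.float64(-62.5), np.float32(1.5)), (np.float64(-62.0), np.float32(1.5)), (np.float64(-61.5), np.float32(1.3)), (np.float64(69.5), np.float32(1.4)), (np.float64(70.0), np.float32(1.6)), (np.float64(70.5), np.float32(1.4)), (np.float64(71.0), np.float32(1.5)), (np.float64(71.5), np.float32(1.7)), (np.float64(72.0), np.float32(1.8)), (np.float64(72.5), np.float32(1.8)), (np.float64(73.0), np.float32(1.6)), (np.float64(73.5), np.float32(1.9)), (np.float64(74.0), np.float32(2.2)), (np.float64(74.5), np.float32(2.2)), (np.float64(75.0), np.float32(2.1)), (np.float64(75.5), np.float32(2.2)), (np.float64(76.0), np.float32(2.1)), (np.float64(76.5), np.float32(1.6))]
 lid tra
[... 1737 characters left out ...]
oat64(-70.0), np.float32(0.9)), (np.float64(-69.5), np.float32(1.2)), (np.float64(-69.0), np.float32(1.3)), (np.float64(-68.5), np.float32(1.2)), (np.float64(-68.0), np.float32(1.2)), (np.float64(-67.5), np.float32(1.2)), (np.float64(-67.0), np.float32(1.0)), (np.float64(-66.5), np.float32(0.8)), (np.float64(-66.0), np.float32(0.8)), (np.float64(64.0), np.float32(0.8)), (np.float64(64.5), np.float32(0.9)), (np.float64(65.0), np.float32(0.9)), (np.float64(65.5), np.float32(0.9)), (np.float64(66.0), np.float32(0.9)), (np.float64(66.5), np.float32(0.9)), (np.float64(67.0), np.float32(0.8)), (np.float64(67.5), np.float32(0.8)), (np.float64(68.0), np.float32(0.8))]
 lid tray-x -2.1326060027646685
```

The two cameras put the tray's midline at about +4 mm and −3 mm from the one I used, so the row is within a few millimetres of the middle. It is straight to about 2 mm, with gaps of 27–35 mm. Handing in.

```bash
python3 -c "
from plant import bot
print(bot.close_job())"
```

```text
the job is handed in; nothing more can be done
None
```

The job is handed in at about 38 s: jar, covered dish, beaker and rack stand upright in one row in the tray, running away from the mixer, with gaps of about 27–35 mm, and I left the flask, dropper bottle and slide box where they were; the verdict was not shown.

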